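# Hold a sample slide flush on the sloped sprung stage

### The arm

A 7-joint arm with a two-finger parallel gripper is mounted at the origin on a cart in front of the work surface, level with it; the furniture and walls round the work are solid. World frame = base frame: x ahead of the robot, y to its left, z up, the work surface at z = 0. Lengths are in m, angles in rad, forces in N, time in s.
With the tool pointing down it reaches from about 0.425 to 0.925 m from the base axis. Payload 6.8 kg.
Tool frame: the origin (TCP) lies at the very end of the fingers, on their centre line; the grasp point (between the pads) lies 19 mm behind it (r.tcp_to_grasp is the distance from the TCP to the grasp point, in m); z points along the fingers, y is the line along which they close (so a half turn about z gives the same grasp; the last joint's range is limited). The gripper opens to 85 mm and grips with 20 to 120 N. Pads are 22 mm wide; open, the fingers measure 114 mm over their backs; the gripper's body (76 mm by 85 mm) begins 54 mm behind the grasp point. The pads swing forward as they close: fully open they stand 13 mm farther back than shut.
Start: joints at [1.084, 0.477, 0.022, 1.555, -0.011, 1.109, -0.083], TCP at [0.25, -0.627, 0.231] pointing down, gripper open.
Joint ranges: [-2.96, 2.96], [-0.34, 2.1], [-1.41, 1.46], [0.24, 2.44], [-1.37, 4.51], [0.17, 1.92], [-2.96, 2.96]. Speed limits (rad/s): [2.39, 2.39, 3.14, 3.14, 3.14, 3.14, 3.14].

### API

Orientations are given as a rotation vector (axis times angle).
In Python, from bench import r gives the robot as it stands.
- The arm moves only by the tool step_arm, never from a script. Its argument "moves" is a list of rows, each a list of 7 numbers: the shift along the tool's x, y, z in mm, then the turn, a rotation vector about the tool's x, y, z in rad, then the finger opening in mm, from 0 to 85.4. A call has 1 to 8 rows; each row is the pose to reach, as a shift and turn from the pose commanded when the call began, along the tool's axes at that moment; what a row does not reach only later rows make up. A row lasts 1/10 s, in which the tool goes at most 50 mm and 8.59 degrees, less where a joint would pass 70% of its speed; a pose out of reach is approached as far as the arm can. A call with a gripper value outside its range is refused whole. The fingers move at their own pace and stop on an object; "grip_force" is the grip in N (left out, the last holds). Time passes only in rows, so rows that repeat a pose let the fingers close. It gives the time, the measured TCP pose, the force, the opening and the grip force at its end, in the units of the state.
- r.get_obs(): the state, without advancing time (a new reading comes with each control period).
- r.grab_frame(name): name is "side" or "top" or "wrist"; returns a dict with "image" (480x640x3 uint8, red, green, blue), "depth" (480x640 float32, m along the optical axis (not along the pixel's ray), 0 where there is no reading), "mtx" (3x3 intrinsics, pixels), "rvec" (rotation vector, rad) and "tvec" (3), from world to camera coordinates, as OpenCV has them. Camera axes: x right, y down, z forward; pixel columns grow to the right and rows downward; lengths in m; the calibration is good to about 2 mm. A picture is of the moment at which its call begins.
- r.hand_in(): hands the job in; it is judged then, once.
The state is a dict: "clock": time; "joints": joint angles; "qvel": joint speeds; "tau": joint torques, N m; "tcp_pos": TCP position; "orientation": TCP orientation; "contact_force": force on the tool from outside, world axes, zero at the start; "moment": the same for the moment, N m; "grip_width": finger opening in m; "gripper_force": force on a finger pad.
Only numpy, scipy, OpenCV 4.12 (cv2) and the standard library are available. Lean on these libraries where they do the work, as an engineer would, in place of code of your own. Each camera call takes 0.05 s, during which the arm holds its last target. There are 200 camera calls.

### The job

First swing the stage's clip well aside, clear of the sloped steel plate. Then pick the slide holder up by its post, tilt it to match the slope and lay the glass slide flush on the plate, centred and lengthwise along it, pressing gently so that the spring-mounted plate sinks part of the way but not to its stop. Finish while still gripping the holder and pressing like this; leave the other things on the bench alone.

Things in the scene. Friction and masses are not known exactly. Their poses are not given: they have to be found in the camera images.
- slide_holder: Loose slide holder, 40 to 85 g, lying glass down on the bench: a clear glass slide 26 x 76 x 4 mm (x, y, z), on it a grey carrier 28 x 46 x 4 mm, and in its middle an upright grey square grip post 18 x 18 mm whose top is 37 mm above the underside. Origin: centre of the underside of the glass; x across the slide, y along it, z up along the post.
- stage: Metal wedge stage, fixed to the bench: foot 110 (x) x 170 mm (y -75 to +95), 10 thick; cheeks 34 mm long, 63 mm high at y -61 and +81 mm carry a deck 70 x 122 mm (y -51 to +71). The deck's tilt axis runs along y, 55 mm up; it is clamped fast at 0.17 to 0.44 rad, differing each time, always falling toward -x (the robot's side). Origin: on the bench under the middle of the plate's tilt axis.
- plate_top (a point): Centre of the upper face of the sloped steel plate, 40 mm (x, up the slope) x 84 mm (y, level), 6 mm thick. z is its outward normal. At rest the face is 16 mm above the deck; only the clip and its pivot pin (12 mm thick, 60 mm from the centre at +y) rise higher from the deck. The point moves with the plate as it sinks.
- stage_plate (a joint): How far the spring-mounted plate is pushed in along its normal, in m: 0 at rest, 0.010 at its stop. It takes 1.4 N to start it, then 0.7 N per mm (8.4 N at the stop). It cannot tilt by itself.
- stage_clip (a joint): Angle in rad of the clip, a flat bar 10 mm wide that swings parallel to the plate about a pin beside the plate's +y end. 0: right across the plate, along its -y; grows as the bar swings up the slope; 1.57: straight up the slope (+x), off the plate. Range -0.5 to 1.9; stays where left; about 2 N at the knob, more when fast. The bar is 8 to 13 mm above the resting plate.
- clip_knob (a point): On the axis of the black upright round knob at the clip's free end: 14 mm in diameter, 26 mm tall, standing on the bar along the plate's normal. The point is midway up: 13 mm over the bar's top and 13 mm below the knob's top. It turns with the clip; its z is the plate's normal.
- clip_pivot (a point): On the clip's turning axis (along the plate's normal), at the underside of the bar; the knob's axis is 60 mm from it. Its turning part reaches 7 mm above this point.
- sample_cup: Bystander: small clear cup 44 mm wide and 50 mm tall, origin under its centre. Leave alone.
- ring_cap: Bystander: white ring-shaped cap 47 mm wide and 13 mm tall, origin under its centre. Leave alone.
- timer: Bystander: flat white bench timer 50 x 46 x 11 mm, origin under its centre. Leave alone.
- slide_box: Bystander: flat white box 78 x 32 x 10 mm, origin under its centre. Leave alone.
Mind the look-alikes: they are no part of the job. Leave any green or purple look-alike of the slide_holder alone.

How it is judged:
By the outcome, as a careful person would: the job done as asked, in the order asked, and still so for the second after the job is handed in, while the arm keeps its last pose, push and grip.
It also fails if it takes over 54 s, if anything falls off the work surface, if the arm or the gripper's body presses on something with over 40 N, if the wrist force passes 120 N, or if a joint passes its speed limit or range.

## Working session

There is one attempt and no reset: what is moved stays moved. The work goes in short steps, Python scripts to look and compute and a tool call to move; the robot and the scene stay as the last step left them, time stands still between calls to the robot, and variables do not carry over. Pictures are saved under pics/ and viewed, at most 10 in all, crops included, and the job is handed in when it is done.

Besides the shell and the picture viewer there is one more tool, called after "Emit:" as name([rows], argument=value, ...), one row to a line, values as JSON. step_arm: Moves the arm, as the interface text tells. Its arguments: {"type":"object","properties":{"moves":{"type":"array","items":{"type":"array","items":{"type":"number"}}},"grip_force":{"type":"number"}},"required":["moves"]}

```bash
ls; mkdir -p pics; python3 - <<'E'
from bench import r
import numpy as np,cv2
for n in ("top","side"):
    f=r.grab_frame(n); np.savez(f"{n}0.npz",**f)
    cv2.imwrite(f"pics/{n}0.png",f["image"][...,::-1])
    R=cv2.Rodrigues(np.array(f["rvec"]))[0]; print(n,f["mtx"].tolist(),(-R.T@np.ravel(f["tvec"])).round(3),R.round(3).tolist())
o=r.get_obs();print(o["tcp_pos"],o["orientation"],o["clock"],r.tcp_to_grasp)
E
```

```text
pics
top [[467.2232242090358, 0.0, 322.8631631779491], [0.0, 467.2232242090358, 243.12809340830202], [0.0, 0.0, 1.0]] [ 0.384 -0.099  0.973] [[-0.014, -1.0, -0.017], [-0.981, 0.017, -0.191], [0.191, 0.014, -0.981]]
side [[501.44732783165125, 0.0, 326.5669639469015], [0.0, 501.44732783165125, 233.3462845125183], [0.0, 0.0, 1.0]] [ 0.545 -0.852  0.711] [[1.0, 0.015, -0.005], [0.005, -0.623, -0.782], [-0.015, 0.782, -0.623]]
[ 0.24939923 -0.62665662  0.23040582] [-3.08380217e+00 -5.91278583e-01  7.63388381e-04] 0.1 0.0187
```

View pics/top0.png

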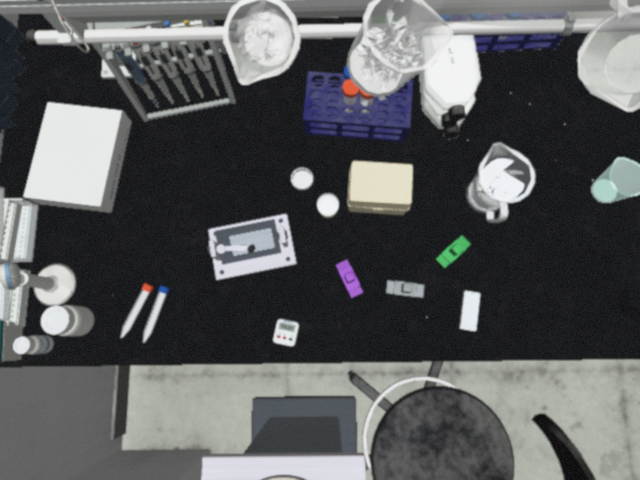

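View pics/side0.png

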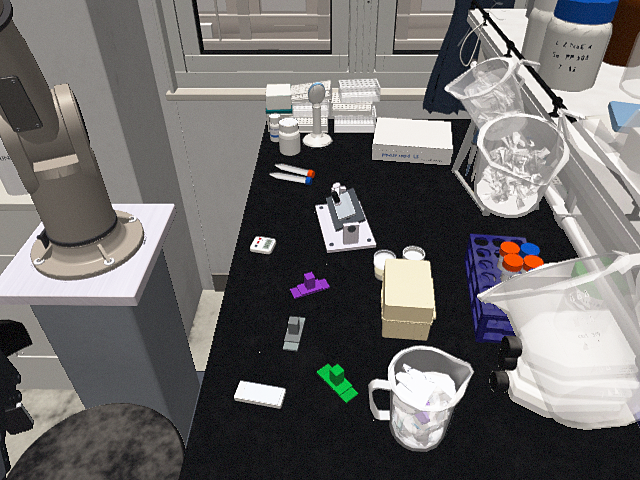

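The top view shows the grey holder at about (405,289). The stage is around (252,246), with the clip lying across the plate, its pin near (220,248) and its knob near (251,248). In the side view the holder is at (294,332) and the stage at (345,220). I'll zoom in and measure.

```bash
cat > h.py <<'E'
import numpy as np,cv2
def load(n): return dict(np.load(n))
def cam(f):
    R=cv2.Rodrigues(np.array(f["rvec"]))[0]; return R,-R.T@np.ravel(f["tvec"])
def ray(f,u,v):
    R,c=cam(f); d=R.T@np.linalg.inv(f["mtx"])@np.array([u,v,1.]); return c,d
def onplane(f,u,v,z):
    c,d=ray(f,u,v); return c+d*(z-c[2])/d[2]
def tri(*obs): # obs=(f,u,v)
    A=np.zeros((3,3));b=np.zeros(3);L=[]
    for f,u,v in obs:
        c,d=ray(f,u,v); d=d/np.linalg.norm(d); P=np.eye(3)-np.outer(d,d); A+=P;b+=P@c;L.append((P,c))
    p=np.linalg.solve(A,b); return p,max(np.linalg.norm(P@(p-c)) for P,c in L)
def dpt(f,u,v):
    z=f["depth"][int(round(v)),int(round(u))]; c,d=ray(f,u,v); return c+d*z
E
python3 - <<'E'
from h import *
t=load("top0.npz");s=load("side0.npz")
def crop(f,x,y,w,h,k): return cv2.resize(f["image"][y:y+h,x:x+w,::-1],(w*k,h*k),interpolation=cv2.INTER_CUBIC)
a=crop(t,202,207,100,75,4);b=crop(s,310,175,100,75,4);c=crop(t,375,260,66,50,6);d=crop(s,265,305,66,50,6)
M=np.zeros((600,800,3),np.uint8)
M[:300,:400]=a;M[:300,400:]=b;M[300:,:396]=c;M[300:,400:796]=d
cv2.imwrite("pics/z0.png",M)
E
```

```text
(no output)
```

View pics/z0.png

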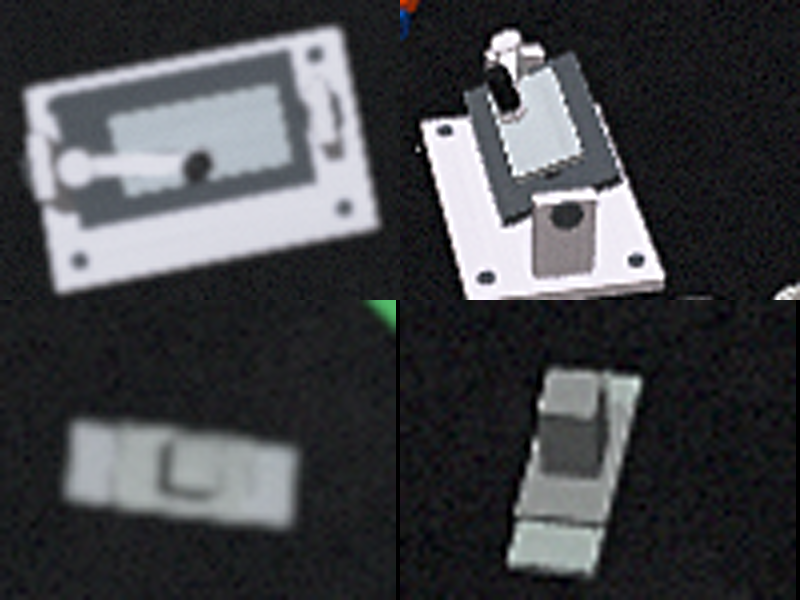

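Zoomed, the top panel shows the foot, plate corners and clip clearly, with the clip lying a little downhill of straight across. The lower panels show the holder's outline and post. I'll triangulate from these corners.

```bash
python3 - <<'E'
from h import *
t=load("top0.npz");s=load("side0.npz")
T=lambda X,Y:(t,202+(X+.5)/4-.5,207+(Y+.5)/4-.5)
S=lambda X,Y:(s,310+(X-400+.5)/4-.5,175+(Y+.5)/4-.5)
C=lambda X,Y:(t,375+(X+.5)/6-.5,260+(Y-300+.5)/6-.5)
D=lambda X,Y:(s,265+(X-400+.5)/6-.5,305+(Y-300+.5)/6-.5)
foot=[onplane(*T(*p),.010) for p in [(24,90),(342,25),(382,228),(58,294)]]
foot=np.array(foot);print("foot",foot.round(4).tolist(),np.linalg.norm(np.diff(foot,axis=0),axis=1))
yd=(foot[0]-foot[1]+foot[3]-foot[2]);yd/=np.linalg.norm(yd); xd=np.cross(yd,[0,0,1.])
org=foot.mean(0)-yd*.010;org[2]=0;print("yaw",np.arctan2(-yd[0],yd[1]),"org",org.round(4))
for n,a,b in [("hi-y",T(282,86),S(582,155)),("lo-y",T(297,162),S(515,178)),("hi+y",T(108,118),S(550,68)),("lo+y?",T(123,197),S(487,103)),("footA",T(342,25),S(664,280)),
  ("holder post top nearL",C(163,493),D(540,418)),("glass far-ish",C(292,528),D(508,566)),("glass",C(298,452),D(597,577)),("post top centre",C(197,463),D(572,395))]:
    p,e=tri(a,b);q=p-org;print(n,p.round(4),"err",round(e,4),"stage",np.round([q@xd,q@yd,q[2]],4), "depth",dpt(*a).round(4),dpt(*b).round(4))
# plate plane from depth, both views
for nm,f,poly in (("top",t,[T(120,125),T(275,97),T(280,125),T(215,135),T(120,140)]),("side",s,[S(530,100),S(550,82),S(572,150),S(522,168)])):
    m=np.zeros((480,640),np.uint8);cv2.fillPoly(m,[np.array([[round(p[1]),round(p[2])] for p in poly])],1)
    P=np.array([dpt(f,u,v) for v,u in zip(*np.nonzero(m))]);c=P.mean(0);n=np.linalg.svd(P-c)[2][2];n*=np.sign(n[2])
    print(nm,len(P),"n stage",np.round([n@xd,n@yd,n[2]],3),"tilt",np.arctan2(-n@xd,n[2]),"c",np.round([(c-org)@xd,(c-org)@yd,c[2]],4),"rms",((P-c)@n).std())
# holder mask
for nm,f,(x,y,w,h) in (("top",t,(375,268,62,44)),("side",s,(265,305,66,50))):
    g=f["image"][y:y+h,x:x+w].astype(int);m=((g.max(2)>70)&(g.max(2)-g.min(2)<40)).astype(np.uint8)
    cs=max(cv2.findContours(m,0,2)[0],key=cv2.contourArea);(cx,cy),sz,an=cv2.minAreaRect(cs);bx=cv2.boxPoints(((cx,cy),sz,an))+[x,y]
    Q=np.array([onplane(f,u,v,.004) for u,v in bx]);print(nm,"box",bx.round(1).tolist(),"c",Q.mean(0).round(4),Q.round(4).tolist(),np.linalg.norm(np.diff(Q,axis=0),axis=1).round(4))
E
```

```text
foot [[0.6054, 0.1588, 0.01], [0.6379, -0.01, 0.01], [0.5284, -0.0309, 0.01], [0.4966, 0.1375, 0.01]] [0.17187512 0.11146961 0.17136894]
yaw 0.18825938178729973 org [0.569 0.054 0.   ]
hi-y [0.5895 0.0133 0.0771] err 0.0002 stage [ 0.0126 -0.0438  0.0771] depth [0.5935 0.0154 0.0607] [0.5895 0.0178 0.0738]
lo-y [0.5536 0.0071 0.0662] err 0.0 stage [-0.0239 -0.0433  0.0662] depth [0.5574 0.0094 0.0461] [0.5537 0.0119 0.0625]
hi+y [0.5745 0.0991 0.0756] err 0.0009 stage [0.0139 0.0432 0.0756] depth [0.5764 0.1003 0.071 ] [0.5737 0.0994 0.0751]
lo+y? [0.5388 0.0954 0.0538] err 0.0009 stage [-0.0219  0.0463  0.0538] depth [0.5401 0.0961 0.0511] [0.5379 0.1057 0.0464]
footA [ 0.6364 -0.0102  0.0107] err 0.0013 stage [ 0.0543 -0.0757  0.0107] depth [ 0.6403 -0.0091  0.0008] [ 0.6367  0.0031 -0.0009]
holder post top nearL [ 0.464  -0.2448  0.0173] err 0.002 stage [-0.1591 -0.2739  0.0173] depth [ 0.4657 -0.2441  0.0196] [ 0.4643 -0.2617  0.0361]
glass far-ish [ 0.4549 -0.2901  0.0035] err 0.0005 stage [-0.1765 -0.3167  0.0035] depth [ 0.4549 -0.2913 -0.0025] [ 0.4552 -0.289   0.0023]
glass 
[... 275 characters left out ...]
527  0.0361]
top 271 n stage [ 0.973 -0.06   0.224] tilt -1.3447375506694872 c [ 0.003  -0.0038  0.0755] rms 0.003932041477434447
side 190 n stage [-0.963  0.261  0.07 ] tilt 1.4984658151590724 c [-0.0049 -0.028   0.0848] rms 0.006816537775567747
top box [[384.4, 293.6], [386.3, 278.4], [425.2, 283.3], [423.3, 298.4]] c [ 0.4739 -0.2531  0.004 ] [[0.4639, -0.2107, 0.004], [0.4952, -0.2158, 0.004], [0.4838, -0.2957, 0.004], [0.4527, -0.2901, 0.004]] [0.0317 0.0807 0.0316]
side box [[281.8, 348.7], [289.6, 313.8], [304.8, 317.2], [297.1, 352.1]] c [ 0.4719 -0.2527  0.004 ] [[0.454, -0.29, 0.004], [0.4617, -0.2079, 0.004], [0.4908, -0.216, 0.004], [0.4813, -0.297, 0.004]] [0.0825 0.0303 0.0816]
```

```bash
cat >> h.py <<'E'
from scipy.spatial.transform import Rotation as Ro
PSI=0.188
def stage_axes(psi=PSI): 
    c,s=np.cos(psi),np.sin(psi); return np.array([c,s,0]),np.array([-s,c,0])
def tool_R(xs,tilt,yaw=0):
    """tool y = -stage y, tool z=-normal (tilted about stage y)"""
    pass
def Rtool(psi,tilt):
    xd,yd=stage_axes(psi); n=np.cos(tilt)*np.array([0,0,1.])-np.sin(tilt)*xd
    z=-n; y=-yd; return np.c_[np.cross(y,z),y,z]
def rel(o,R,p):
    R0=Ro.from_rotvec(o["orientation"]).as_matrix()
    return (R0.T@(np.array(p)-o["tcp_pos"])*1000).round(1), Ro.from_matrix(R0.T@R).as_rotvec().round(4)
E
sed -i '/^def tool_R/,/^    pass/d' h.py
python3 - <<'E'
from h import *
from bench import r
f=r.grab_frame("wrist");o=r.get_obs()
R,c=cam(f);R0=Ro.from_rotvec(o["orientation"]).as_matrix()
print("cam in tool",(R0.T@(c-o["tcp_pos"])).round(4),(R0.T@R.T).round(3).tolist(),f["mtx"][0].round(1))
print(rel(o,Rtool(.188,.3),[.53,.05,.28]))
print(R0.round(3).tolist())
E
```

```text
cam in tool [ 0.0791 -0.0008 -0.1409] [[-0.001, -0.951, -0.309], [1.0, -0.001, -0.001], [0.0, -0.309, 0.951]] [378.1   0.  315.4]
(array([ 510.9, -525.1,  -48.8]), array([-0.03  ,  0.2993,  0.1892]))
[[0.929, 0.37, -0.001], [0.37, -0.929, 0.001], [-0.0, -0.001, -1.0]]
```

Emit:
step_arm([
  [32, -33, -10, -0.004, 0.037, 0.024, 85],
  [64, -66, -20, -0.008, 0.075, 0.047, 85],
  [96, -99, -30, -0.011, 0.112, 0.071, 85],
  [128, -131, -35, -0.015, 0.15, 0.095, 85],
  [160, -164, -40, -0.019, 0.187, 0.118, 85],
  [192, -197, -45, -0.022, 0.224, 0.142, 85],
  [224, -230, -48, -0.026, 0.262, 0.166, 85],
  [256, -262, -49, -0.03, 0.299, 0.189, 85],
])

```text
clock: 0.95
tcp_pos: [0.391, -0.2873, 0.2806]
orientation: [-3.067, -0.288, -0.467]
contact_force: [0.6, 0.2, 0.1]
grip_width: 0.085
gripper_force: 0.0
```

```bash
python3 - <<'E'
from h import *
from bench import r
o=r.get_obs();print(o["clock"],o["tcp_pos"],rel(o,Rtool(.188,.3),[.53,.05,.28]))
E
```

```text
0.95 [ 0.39102361 -0.28731519  0.28062893] (array([ 190.2, -305.6,   59.4]), array([ 0.0019, -0.0018, -0.0004]))
```

Emit:
step_arm([
  [24, -38, 7, 0, 0, 0, 85],
  [48, -76, 15, 0, 0, 0, 85],
  [71, -115, 22, 0, 0, 0, 85],
  [95, -153, 30, 0, 0, 0, 85],
  [119, -191, 37, 0, 0, 0, 85],
  [143, -229, 45, 0, 0, 0, 85],
  [166, -267, 52, 0, 0, 0, 85],
  [190, -306, 59, 0, 0, 0, 85],
])

```text
clock: 1.75
tcp_pos: [0.529, 0.0502, 0.2797]
orientation: [-3.067, -0.289, -0.464]
contact_force: [1.1, -0.8, 0.1]
grip_width: 0.0852
gripper_force: 0.0
```

Emit:
step_arm([
  [0, 0, 0, 0, 0, 0, 45],
  [0, 0, 0, 0, 0, 0, 45],
])

```text
clock: 1.95
tcp_pos: [0.5286, 0.0499, 0.2793]
orientation: [-3.066, -0.294, -0.462]
contact_force: [-0.8, -0.6, -0.7]
grip_width: 0.0584
gripper_force: 0.0
```

```bash
python3 - <<'E'
from h import *
from bench import r
f=r.grab_frame("wrist");np.savez("w1.npz",**f);o=r.get_obs();print(o["clock"],o["tcp_pos"],o["joints"])
cv2.imwrite("pics/w1.png",f["image"][...,::-1])
E
```

```text
2.0 [0.52834835 0.04833177 0.27916903] [ 0.38380966  0.08202618 -0.62064011  2.02244251  0.08877932  0.75532074
 -1.66582288]
```

View pics/w1.png

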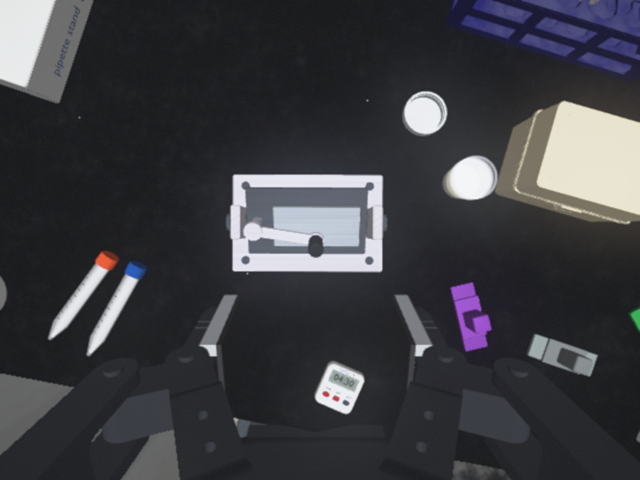

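The wrist view shows the foot squarely in the frame, with corners at about (233,175) and (383,272). The plate is at x 274–360, y 206–246, the clip pin at (253,231) and the knob at (316,244). I'll get the tilt from the wrist depth and edge triangulation.

```bash
python3 - <<'E'
from h import *
w=load("w1.npz")
xd,yd=stage_axes();org=np.array([.569,.054,0])
st=lambda p:np.array([(p-org)@xd,(p-org)@yd,p[2]])
def fit(poly):
    m=np.zeros((480,640),np.uint8);cv2.fillPoly(m,[np.array(poly)],1)
    P=np.array([st(dpt(w,u,v)) for v,u in zip(*np.nonzero(m)) if w["depth"][v,u]>0])
    A=np.c_[P[:,:2],np.ones(len(P))]
    c=np.linalg.lstsq(A,P[:,2],rcond=None)[0]; res=P[:,2]-A@c
    k=abs(res)<2*res.std(); c=np.linalg.lstsq(A[k],P[k,2],rcond=None)[0]
    return len(P),c.round(4),"sd",(P[k,2]-A[k]@c).std().round(4),"tilt",np.arctan(c[0]).round(3)
print("plate",fit([(278,210),(356,210),(356,242),(325,242),(325,232),(300,226),(278,226)]))
print("deckhi",fit([(262,190),(356,190),(356,200),(262,200)]))
print("bench",fit([(250,285),(370,285),(370,320),(250,320)]))
print("foot lo",fit([(255,258),(360,258),(360,268),(255,268)]))
g=w["image"][150:300,200:420,::-1];cv2.imwrite("pics/w1z.png",cv2.resize(g[:,15:],None,fx=3.9,fy=3.9,interpolation=cv2.INTER_CUBIC))
E
```

```text
plate (1920, array([3.314e-01, 1.000e-04, 7.040e-02]), 'sd', np.float64(0.0007), 'tilt', np.float64(0.32))
deckhi (1041, array([ 0.331 , -0.0007,  0.0535]), 'sd', np.float64(0.0007), 'tilt', np.float64(0.32))
bench (4337, array([ 0.0016, -0.0001, -0.0014]), 'sd', np.float64(0.0007), 'tilt', np.float64(0.002))
foot lo (1162, array([0.0018, 0.0003, 0.0085]), 'sd', np.float64(0.0007), 'tilt', np.float64(0.002))
```

View pics/w1z.png

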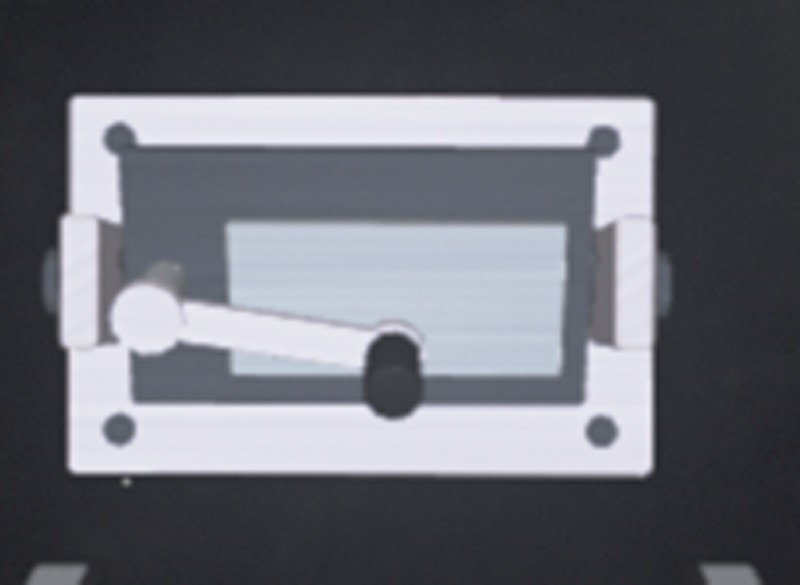

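```bash
python3 - <<'E'
from h import *
w=load("w1.npz")
W=lambda X,Y:(w,215+(X+.5)/3.9-.5,150+(Y+.5)/3.9-.5)
foot=np.array([onplane(*W(*p),.0085) for p in [(70,97),(655,97),(653,474),(69,472)]])
yd=(foot[0]-foot[1]+foot[3]-foot[2]);yd/=np.linalg.norm(yd);yd[2]=0;xd=np.cross(yd,[0,0,1.])
xx=foot[0]+foot[1]-foot[2]-foot[3]
org=foot.mean(0)-yd*.010;org[2]=-.0014
print("yaw",np.arctan2(-yd[0],yd[1]),np.arctan2(xx[1],xx[0]),"org",org,np.linalg.norm(np.diff(foot,axis=0),axis=1))
th=.319;n=np.cos(th)*np.array([0,0,1])-np.sin(th)*xd;u=np.cos(th)*xd+np.sin(th)*np.array([0,0,1]);ax=org+[0,0,.055]
def onp(p,h):
    c,d=ray(*W(*p));q=c+d*((ax+n*h-c)@n)/(d@n)-ax;return np.array([q@u,q@yd,q@n]).round(4)
print("plate corners",[onp(p,.016) for p in [(226,221),(566,221),(562,376),(232,376)]])
P=onp((148,316),.031);K=onp((393,390),.055);print("pivot",P,"knob",K,"angle",np.arctan2(K[0]-P[0],-(K[1]-P[1])),np.hypot(*(K-P)[:2]))
E
```

```text
yaw 0.18814411138672926 0.18555365219686054 org [ 0.56838367  0.05712116 -0.0014    ] [0.16977336 0.10960064 0.17010853]
plate corners [array([0.0207, 0.042 , 0.016 ]), array([ 0.0208, -0.0414,  0.016 ]), array([-0.0198, -0.042 ,  0.016 ]), array([-0.02  ,  0.0419,  0.016 ])]
pivot [0.0011 0.0598 0.031 ] knob [-0.0085  0.001   0.055 ] angle -0.16183743123842295 0.05957851961907076
```

```bash
cat >> h.py <<'E'
ORG=np.array([.5687,.0556,0]);TH=.319;PS=.187
def sp(u,y,n,org=ORG,th=TH,ps=PS):
    xd,yd=stage_axes(ps);z=np.array([0,0,1.])
    return org+.055*z+u*(np.cos(th)*xd+np.sin(th)*z)+y*yd+n*(np.cos(th)*z-np.sin(th)*xd)
def instage(p,org=ORG,th=TH,ps=PS):
    b=sp(0,0,0,org,th,ps); A=np.c_[sp(1,0,0,org,th,ps)-b,sp(0,1,0,org,th,ps)-b,sp(0,0,1,org,th,ps)-b]
    return A.T@(np.array(p)-b)
E
python3 - <<'E'
from h import *
from bench import r
o=r.get_obs();print(rel(o,Rtool(PS,TH),sp(-.0085,.001,.096)),rel(o,Rtool(PS,TH),sp(-.0085,.001,.036)))
E
```

```text
(array([-37.3,  -0.8, 130.5]), array([0.001 , 0.0201, 0.0018])) (array([-36. ,  -0.9, 190.5]), array([0.001 , 0.0201, 0.0018]))
```

Emit:
step_arm([
  [-10, 0, 35, 0, 0.005, 0, 45],
  [-19, -1, 70, 0, 0.01, 0, 45],
  [-28, -1, 100, 0, 0.015, 0, 45],
  [-37, -1, 130, 0, 0.02, 0, 45],
  [-37, -1, 130, 0, 0.02, 0, 45],
])

```text
clock: 2.5
tcp_pos: [0.5281, 0.0475, 0.1404]
orientation: [-3.064, -0.286, -0.481]
contact_force: [-1.4, 0.6, 0.5]
grip_width: 0.0452
gripper_force: 0.0
```

```bash
python3 - <<'E'
from h import *
from bench import r
f=r.grab_frame("wrist");np.savez("w2.npz",**f);o=r.get_obs();print(o["clock"],rel(o,Rtool(PS,TH),sp(-.0085,.001,.036)),instage(o["tcp_pos"]))
g=f["image"][100:400,120:520,::-1];cv2.imwrite("pics/w2.png",cv2.resize(g,None,fx=2,fy=2))
E
```

```text
2.55 (array([ 1.6, -1.1, 59.9]), array([ 0.0018,  0.0037, -0.0001])) [-9.87872311e-03  5.05751369e-05  9.58579791e-02]
```

View pics/w2.png

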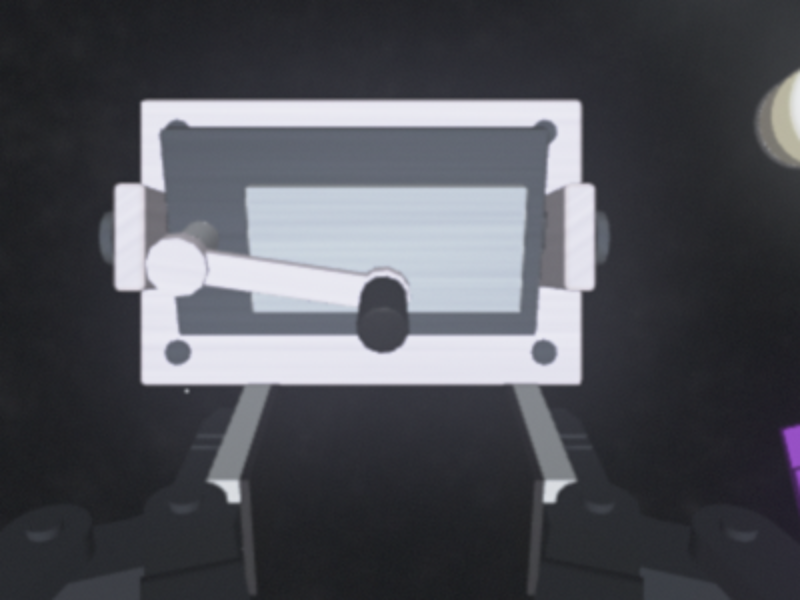

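Closer in, the knob's top is at crop (383,332), which is about (311.5,266) in the full image. The fingers straddle column 316.5. I'll refine the knob and plate from this view.

```bash
python3 - <<'E'
from h import *
from bench import r
w=load("w2.npz");o=r.get_obs()
W=lambda X,Y:(w,120+(X+.5)/2-.5,100+(Y+.5)/2-.5)
b=sp(0,0,0);n=sp(0,0,1)-b
def onp(p,h):
    c,d=ray(*W(*p));return instage(c+d*((b+n*h-c)@n)/(d@n)).round(4)
print([onp(p,.016) for p in [(245,186),(527,187),(520,312),(253,312)]],"pivot",onp((177,266),.031),"knob",onp((383,332),.055),"tcp",instage(o["tcp_pos"]))
E
```

```text
[array([0.0202, 0.0431, 0.016 ]), array([ 0.0197, -0.0398,  0.016 ]), array([-0.0198, -0.0398,  0.016 ]), array([-0.0196,  0.0432,  0.016 ])] pivot [0.0004 0.0609 0.031 ] knob [-0.0098  0.0024  0.055 ] tcp [-9.87872311e-03  5.05751369e-05  9.58579791e-02]
```

Emit:
step_arm([
  [0, -2, 15, 0, 0, 0, 45],
  [0, -2, 30, 0, 0, 0, 45],
  [0, -2, 42, 0, 0, 0, 45],
  [0, -2, 52, 0, 0, 0, 45],
  [0, -2, 60, 0, 0, 0, 45],
  [0, -2, 60, 0, 0, 0, 45],
], grip_force=20)

```text
clock: 3.15
tcp_pos: [0.5502, 0.0552, 0.0876]
orientation: [-3.06, -0.288, -0.494]
contact_force: [-0.9, 0.7, -0.5]
grip_width: 0.0449
gripper_force: 0.0
```

Emit:
step_arm([
  [0, 0, 0, 0, 0, 0, 30],
  [0, 0, 0, 0, 0, 0, 20],
  [0, 0, 0, 0, 0, 0, 12],
  [0, 0, 0, 0, 0, 0, 10],
  [0, 0, 0, 0, 0, 0, 10],
])

```text
clock: 3.65
tcp_pos: [0.5501, 0.0541, 0.088]
orientation: [-3.062, -0.287, -0.495]
contact_force: [-0.7, -6.0, 5.0]
grip_width: 0.013
gripper_force: 20.1
```

```bash
python3 - <<'E'
from h import *
from bench import r
o=r.get_obs();print(o["clock"],instage(o["tcp_pos"]),o["contact_force"],o["grip_width"])
a0=-.162
for a in np.linspace(-.162,1.68,17)[1:]: print([round(60*(np.sin(a)-np.sin(a0)),1),round(60*(np.cos(a)-np.cos(a0)),1)])
E
```

```text
3.65 [-0.00731326  0.00196271  0.03717045] [-0.69400735 -5.99715576  5.04232945] 0.013034721566120927
[np.float64(6.9), np.float64(0.7)]
[np.float64(13.8), np.float64(0.6)]
[np.float64(20.6), np.float64(-0.2)]
[np.float64(27.3), np.float64(-1.9)]
[np.float64(33.8), np.float64(-4.3)]
[np.float64(39.9), np.float64(-7.4)]
[np.float64(45.7), np.float64(-11.2)]
[np.float64(51.0), np.float64(-15.7)]
[np.float64(55.7), np.float64(-20.7)]
[np.float64(59.8), np.float64(-26.3)]
[np.float64(63.3), np.float64(-32.2)]
[np.float64(66.0), np.float64(-38.6)]
[np.float64(68.0), np.float64(-45.2)]
[np.float64(69.2), np.float64(-52.0)]
[np.float64(69.7), np.float64(-58.9)]
[np.float64(69.3), np.float64(-65.8)]
```

Emit:
step_arm([
  [4, 0.5, -1, 0, 0, 0, 10],
  [8, 0.7, -1, 0, 0, 0, 10],
  [14, 0.6, -1, 0, 0, 0, 10],
  [20.5, 0, -1, 0, 0, 0, 10],
  [27.5, -2, -1, 0, 0, 0, 10],
  [34, -4.5, -1, 0, 0, 0, 10],
  [40, -7.5, -1, 0, 0, 0, 10],
  [45.5, -11, -1, 0, 0, 0, 10],
])

```text
clock: 4.45
tcp_pos: [0.5905, 0.0697, 0.1026]
orientation: [-3.066, -0.283, -0.493]
contact_force: [2.8, -11.5, -1.6]
grip_width: 0.0133
gripper_force: 20.0
```

```bash
python3 - <<'E'
from h import *
from bench import r
o=r.get_obs();print(o["clock"],instage(o["tcp_pos"]),Rtool(PS,TH).T@o["contact_force"],o["grip_width"])
E
```

```text
4.45 [0.03777364 0.00983674 0.03760865] [ 0.13012182 11.83406689  1.68789431] 0.013252100099613228
```

Emit:
step_arm([
  [0, 2, 0, 0, 0, 0, 10],
  [3, 0, 0, 0, 0, 0, 10],
  [6, -3, 0, 0, 0, 0, 10],
  [10, -7.5, 0, 0, 0, 0, 10],
  [14, -13, 0, 0, 0, 0, 10],
  [17.5, -19, 0, 0, 0, 0, 10],
])

```text
clock: 5.05
tcp_pos: [0.6071, 0.0912, 0.1099]
orientation: [-3.064, -0.282, -0.503]
contact_force: [14.9, -12.4, -4.5]
grip_width: 0.0132
gripper_force: 19.4
```

```bash
python3 - <<'E'
from h import *
from bench import r
o=r.get_obs();print(o["clock"],instage(o["tcp_pos"]),Rtool(PS,TH).T@o["contact_force"],o["grip_width"])
E
```

```text
5.05 [0.05932602 0.02779245 0.03818747] [10.34917787 14.99238664  8.1098147 ] 0.013180745817106055
```

```bash
python3 - <<'E'
from h import *
from bench import r
f=r.grab_frame("wrist");np.savez("w3.npz",**f);o=r.get_obs();print(o["clock"],instage(o["tcp_pos"]),Rtool(PS,TH).T@o["contact_force"],o["moment"])
g=f["image"][100:400,120:520,::-1];cv2.imwrite("pics/w3.png",cv2.resize(g,None,fx=2,fy=2))
E
```

```text
5.1 [0.0607046  0.02954306 0.03837432] [12.52633974 10.64559    11.49152681] [-2.03961828 -2.89886802 -0.54620682]
```

View pics/w3.png

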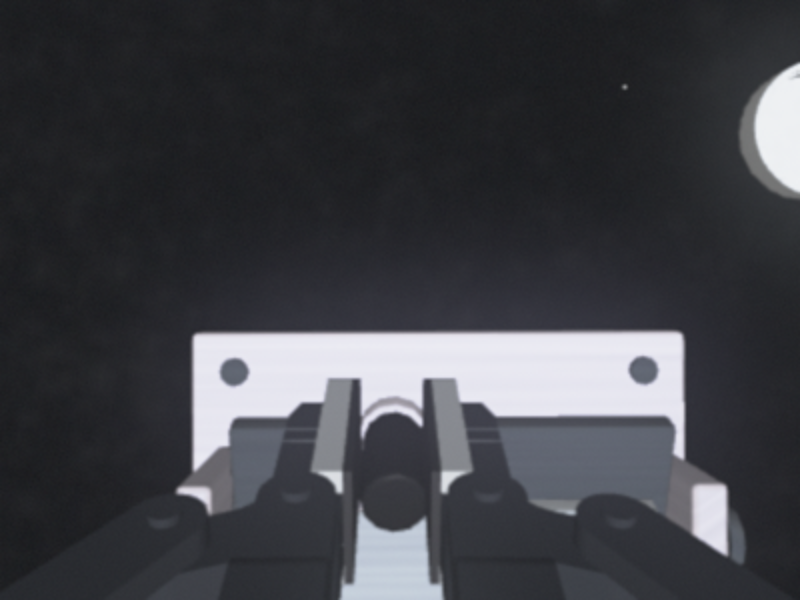

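```bash
python3 - <<'E'
from h import *
w=load("w3.npz")
W=lambda X,Y:(w,120+(X+.5)/2-.5,100+(Y+.5)/2-.5)
a=onplane(*W(193,332),.009);b=onplane(*W(683,332),.009);xd,yd=stage_axes(PS)
print(np.linalg.norm(a-b),np.arctan2(-(a-b)[0],(a-b)[1]),[(a-ORG)@xd,(a-ORG)@yd],[(b-ORG)@xd,(b-ORG)@yd])
b=sp(0,0,0);n=sp(0,0,1)-b
for p in [(394,502),(393,440)]:
  for h in (.055,.029):
    c,d=ray(*W(*p));print(p,h,instage(c+d*((b+n*h-c)@n)/(d@n)).round(4))
E
```

```text
0.16828878404421568 0.18081069873324687 [np.float64(0.05553563171728751), np.float64(0.09591993395387237)] [np.float64(0.05449404838311896), np.float64(-0.07236562674352866)]
(394, 502) 0.055 [0.0504 0.0282 0.055 ]
(394, 502) 0.029 [0.0324 0.028  0.029 ]
(393, 440) 0.055 [0.0638 0.0284 0.055 ]
(393, 440) 0.029 [0.0486 0.0282 0.029 ]
```

The knob is still between the pads, but it has slid about 10 mm towards their lower edge: knob at u≈50 mm, tool at u≈61 mm. I'll open slightly, re-centre, then sweep it the rest of the way.

Emit:
step_arm([
  [0, 0, -1, 0, 0, 0, 22],
  [0, 0, -1, 0, 0, 0, 22],
  [0, 0, -1, 0, 0, 0, 22],
])

```text
clock: 5.4
tcp_pos: [0.6028, 0.0964, 0.1097]
orientation: [-3.059, -0.29, -0.496]
contact_force: [1.4, -3.2, 0.8]
grip_width: 0.0218
gripper_force: 1.1
```

```bash
python3 - <<'E'
from h import *
from bench import r
o=r.get_obs();print(o["clock"],instage(o["tcp_pos"]),Rtool(PS,TH).T@o["contact_force"],o["grip_width"],rel(o,Rtool(PS,TH),sp(.052,.028,.036)))
E
```

```text
5.4 [0.05619999 0.03377272 0.03900593] [ 1.01704425  3.44952394 -0.48896221] 0.021763134180527898 (array([-4.2,  5.8,  3. ]), array([ 0.0006, -0.0022,  0.0018]))
```

Emit:
step_arm([
  [-4, 0, 2, 0, 0, 0, 22],
  [-2, -5, 2, 0, 0, 0, 22],
  [0, -10, 2, 0, 0, 0, 22],
  [1.5, -16, 2, 0, 0, 0, 22],
  [3, -22, 2, 0, 0, 0, 22],
  [3.5, -27, 2, 0, 0, 0, 22],
  [4, -33, 2, 0, 0, 0, 22],
  [3, -39, 2, 0, 0, 0, 22],
])

```text
clock: 6.2
tcp_pos: [0.5991, 0.1347, 0.1085]
orientation: [-3.06, -0.288, -0.496]
contact_force: [3.2, -3.0, 1.2]
grip_width: 0.022
gripper_force: 2.0
```

```bash
python3 - <<'E'
from h import *
from bench import r
f=r.grab_frame("wrist");np.savez("w4.npz",**f);o=r.get_obs();print(o["clock"],instage(o["tcp_pos"]),Rtool(PS,TH).T@o["contact_force"],o["moment"])
g=f["image"][180:480,120:520,::-1];cv2.imwrite("pics/w4.png",cv2.resize(g,None,fx=1.5,fy=1.5))
E
```

```text
6.25 [0.05869456 0.07370365 0.0368093 ] [0.98085009 0.55314265 0.4339197 ] [-0.31214008  0.04183703 -0.11560392]
```

View pics/w4.png

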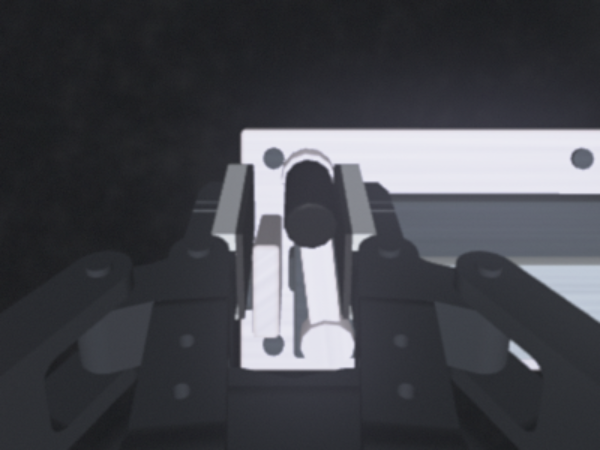

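The clip now stands at about 1.7 rad, roughly straight up the slope and clear of the plate. The knob is at crop (310,200) and the pin at (328,342). Next I'll back off and go to the holder.

Emit:
step_arm([
  [0, 0, -25, 0, 0, 0, 22],
  [0, 0, -60, 0, 0, 0, 45],
  [0, 0, -70, 0, 0, 0, 45],
])

```text
clock: 6.55
tcp_pos: [0.5764, 0.1326, 0.1769]
orientation: [-3.058, -0.292, -0.497]
contact_force: [-0.4, -0.2, -0.4]
grip_width: 0.0449
gripper_force: 0.0
```

```bash
python3 - <<'E'
from h import *
from bench import r
o=r.get_obs();print(o["clock"],o["tcp_pos"]);print(rel(o,Rtool(-.13,0),[.473,-.252,.15]),rel(o,Rtool(-.13,0),[.473,-.252,.2]))
E
```

```text
6.55 [0.57636641 0.13255121 0.17691351]
(array([-173.8,  358.1,  -29.4]), array([-0.0509, -0.3196,  0.3173])) (array([-157.9,  358.1,  -76.8]), array([-0.0509, -0.3196,  0.3173]))
```

Emit:
step_arm([
  [-22, 44, -30, -0.006, -0.04, 0.04, 45],
  [-44, 88, -50, -0.013, -0.08, 0.079, 45],
  [-64, 132, -60, -0.019, -0.12, 0.119, 45],
  [-85, 177, -65, -0.025, -0.16, 0.159, 45],
  [-107, 222, -62, -0.032, -0.2, 0.198, 45],
  [-129, 267, -55, -0.038, -0.24, 0.238, 45],
  [-152, 312, -42, -0.045, -0.28, 0.278, 45],
  [-174, 358, -29, -0.051, -0.32, 0.317, 45],
])

```text
clock: 7.35
tcp_pos: [0.474, -0.2407, 0.1524]
orientation: [3.133, -0.208, -0.007]
contact_force: [2.0, 0.5, -0.8]
grip_width: 0.0453
gripper_force: 0.0
```

Emit:
step_arm([
  [0, 0, 0, 0, 0, 0, 45],
  [0, 0, 0, 0, 0, 0, 45],
  [0, 0, 0, 0, 0, 0, 45],
])

```text
clock: 7.65
tcp_pos: [0.4751, -0.2378, 0.1531]
orientation: [3.135, -0.203, -0.004]
contact_force: [0.3, 1.2, -0.1]
grip_width: 0.0451
gripper_force: 0.0
```

```bash
python3 - <<'E'
from h import *
from bench import r
f=r.grab_frame("wrist");np.savez("w5.npz",**f);o=r.get_obs();print(o["clock"],o["tcp_pos"],rel(o,Rtool(-.13,0),[.473,-.252,.15]))
g=f["image"][100:400,120:520,::-1];cv2.imwrite("pics/w5.png",cv2.resize(g,None,fx=2,fy=2))
E
```

```text
7.7 [ 0.47536797 -0.23767797  0.15353059] (array([-0.5, 14.5,  3.5]), array([0.0009, 0.0018, 0.0013]))
```

View pics/w5.png

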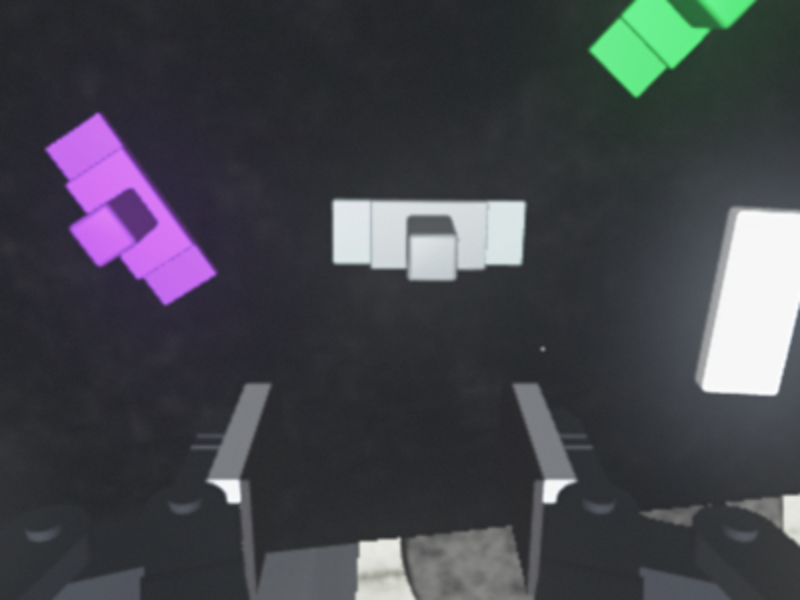

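The wrist view shows the grey holder with glass corners at about (333,199) and (525,265) in the crop. The post top is centred near (432,257), and it's well aligned with the fingers.

```bash
python3 - <<'E'
from h import *
from bench import r
w=load("w5.npz");t=load("top0.npz");s=load("side0.npz");o=r.get_obs()
W=lambda X,Y:(w,120+(X+.5)/2-.5,100+(Y+.5)/2-.5)
G=np.array([onplane(*W(*p),.0026) for p in [(333,199),(526,201),(523,265),(333,263)]])
print("glass c",G.mean(0),np.linalg.norm(np.diff(G,axis=0),axis=1)); v=G[0]-G[1]+G[3]-G[2];print("yaw",np.arctan2(-v[0],v[1]))
Q=np.array([onplane(*W(*p),.0356) for p in [(408,234),(455,234),(457,280),(408,280)]]);print("post",Q.mean(0),np.linalg.norm(np.diff(Q,axis=0),axis=1))
print("tri",tri(W(432,257),(t,375+197.5/6-.5,260+163.5/6-.5),(s,265+172.5/6-.5,305+95.5/6-.5)))
c=(G.mean(0)+Q.mean(0))/2
print(o["tcp_pos"],rel(o,Rtool(-.125,0),[c[0],c[1],.0125]),rel(o,Rtool(-.125,0),[c[0],c[1],.06]))
E
```

```text
glass c [ 0.47259768 -0.25185071  0.0026    ] [0.07599224 0.02646887 0.07687734]
yaw -0.14140389909058004
post [ 0.47250166 -0.25142145  0.0356    ] [0.01664447 0.01725759 0.0176996 ]
tri (array([ 0.47335417, -0.25250861,  0.03657591]), np.float64(0.0011820865042560939))
[ 0.47536797 -0.23767797  0.15353059] (array([ -0.7,  14.1, 141. ]), array([ 0.0009,  0.0018, -0.0037])) (array([-0.8, 14.1, 93.5]), array([ 0.0009,  0.0018, -0.0037]))
```

Emit:
step_arm([
  [-1, 14, 30, 0.001, 0.002, 0.011, 45],
  [-1, 14, 65, 0.001, 0.002, 0.011, 45],
  [-1, 14, 93, 0.001, 0.002, 0.011, 45],
  [-1, 14, 93, 0.001, 0.002, 0.011, 45],
])

```text
clock: 8.1
tcp_pos: [0.4698, -0.2509, 0.0579]
orientation: [-3.132, 0.22, 0.009]
contact_force: [-0.3, 0.3, -0.7]
grip_width: 0.045
gripper_force: 0.0
```

```bash
python3 - <<'E'
from h import *
from bench import r
o=r.get_obs();print(o["clock"],o["tcp_pos"],rel(o,Rtool(-.14,0),[.4727,-.2518,.013]))
E
```

```text
8.1 [ 0.46984564 -0.25094758  0.05785432] (array([ 3.2,  0.5, 44.8]), array([-0.0016,  0.0056,  0.    ]))
```

Emit:
step_arm([
  [2.5, 0.5, 15, 0, 0.003, 0, 45],
  [2.5, 0.5, 30, 0, 0.003, 0, 45],
  [2.5, 0.5, 40, 0, 0.003, 0, 45],
  [2.5, 0.5, 44, 0, 0.003, 0, 45],
  [2.5, 0.5, 44, 0, 0.003, 0, 45],
], grip_force=20)

```text
clock: 8.6
tcp_pos: [0.4741, -0.2541, 0.0163]
orientation: [3.133, -0.223, 0.003]
contact_force: [1.2, 0.1, -0.7]
grip_width: 0.0449
gripper_force: 0.0
```

```bash
python3 - <<'E'
from h import *
from bench import r
o=r.get_obs();print(o["clock"],o["tcp_pos"],o["contact_force"],rel(o,Rtool(-.14,0),[.4727,-.2518,.013]))
E
```

```text
8.6 [ 0.47407913 -0.25405144  0.0162781 ] [ 1.24448209  0.07065441 -0.73520891] (array([-1.7, -2. ,  3.3]), array([ 0.0004, -0.0022, -0.0022]))
```

Emit:
step_arm([
  [-1, -2, 2.5, 0, 0, 0, 45],
  [-1, -2, 2.5, 0, 0, 0, 30],
  [-1, -2, 2.5, 0, 0, 0, 22],
  [-1, -2, 2.5, 0, 0, 0, 14],
  [-1, -2, 2.5, 0, 0, 0, 14],
  [-1, -2, 2.5, 0, 0, 0, 14],
], grip_force=40)

```text
clock: 9.2
tcp_pos: [0.474, -0.2524, 0.0144]
orientation: [3.132, -0.224, 0.006]
contact_force: [-1.0, 0.9, 5.3]
grip_width: 0.0173
gripper_force: 39.8
```

Emit:
step_arm([
  [0, 0, 0, 0, 0, 0, 14],
  [0, 0, -10, 0, 0, 0, 14],
  [0, 0, -30, 0, 0, 0, 14],
  [0, 0, -60, 0, 0, 0, 14],
  [0, 0, -100, 0, 0, 0, 14],
  [0, 0, -130, 0, 0, 0, 14],
  [0, 0, -130, 0, 0, 0, 14],
])

```text
clock: 9.9
tcp_pos: [0.4757, -0.2531, 0.1486]
orientation: [3.13, -0.224, 0.016]
contact_force: [1.1, -0.1, 0.2]
grip_width: 0.0171
gripper_force: 39.1
```

```bash
python3 - <<'E'
from h import *
from bench import r
f=r.grab_frame("wrist");np.savez("w6.npz",**f);o=r.get_obs();print(o["clock"],o["tcp_pos"],o["contact_force"],o["grip_width"])
cv2.imwrite("pics/w6.png",f["image"][130:480,80:560,::-1])
print(rel(o,Rtool(PS,TH),sp(0,.0018,.016+.10)))
E
```

```text
9.95 [ 0.47436901 -0.25269595  0.14630205] [-0.44349196  0.00981847 -0.4967313 ] 0.017398508412040714
(array([  14.6, -308.5,  -19.4]), array([ 0.0559,  0.3095, -0.3264]))
```

View pics/w6.png

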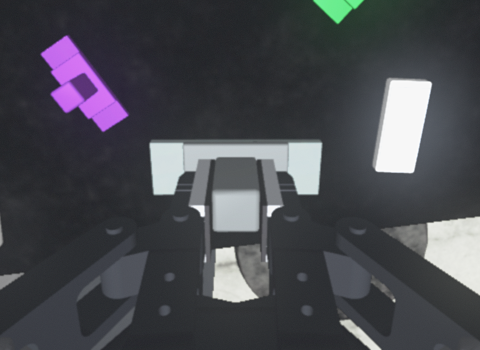

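The holder is held level: glass corners at crop (150,140) and (321,194), with the post between the pads. I'll use these to get the glass's offset in the tool frame.

```bash
python3 - <<'E'
from h import *
w=load("w6.npz");K=np.linalg.inv(w["mtx"])
Rc=np.array([[-.001,-.951,-.309],[1,-.001,-.001],[0,-.309,.951]]);tc=np.array([.0791,-.0008,-.1409])
g=cv2.cvtColor(w["image"],cv2.COLOR_RGB2GRAY).astype(float)
# subpixel edges of the glass ends: rows profile at left/right glass pieces
for cols in ((235,258),(372,395)):
    p=g[255:345,cols[0]:cols[1]].mean(1);d=np.diff(p);i=d.argmax();j=d.argmin();print("rows",255+i+.5,255+j+.5)
for rows in ((275,285),(310,320)):
    p=g[rows[0]:rows[1],215:420].mean(0);d=np.diff(p);print("cols",215+d[:40].argmax()+.5,215+165+d[165:].argmin()+.5)
def tp(u,v,z):
    d=Rc@K@np.array([u,v,1]);return tc+d*(z-tc[2])/d[2]
for z in (.008,.010,.012):
    print(z,[(tp(u,v,z)*1000).round(1)[:2] for u,v in [(230,269.5),(401,269.5),(401,324.5),(231,324.5)]])
for dx in (-230,-150,0): pass
E
```

```text
rows 272.5 324.5
rows 272.5 323.5
cols 229.5 401.5
cols 232.5 398.5
0.008 [array([ 15. , -37.4]), array([15. , 35.6]), array([-11.8,  37.4]), array([-11.7, -38.9])]
0.01 [array([ 14.2, -37.9]), array([14.1, 36. ]), array([-13. ,  37.9]), array([-12.9, -39.4])]
0.012 [array([ 13.3, -38.4]), array([13.3, 36.5]), array([-14.2,  38.4]), array([-14.1, -39.9])]
```

Emit:
step_arm([
  [2, -35, -10, 0.007, 0.039, -0.041, 14],
  [4, -75, -20, 0.014, 0.077, -0.082, 14],
  [6, -115, -25, 0.021, 0.116, -0.122, 14],
  [8, -155, -25, 0.028, 0.155, -0.163, 14],
  [10, -195, -25, 0.035, 0.193, -0.204, 14],
  [12, -235, -23, 0.042, 0.232, -0.245, 14],
  [13.5, -275, -21, 0.049, 0.271, -0.286, 14],
  [14.5, -308, -19, 0.056, 0.3095, -0.3265, 14],
])

```text
clock: 10.75
tcp_pos: [0.5303, 0.053, 0.1617]
orientation: [-3.056, -0.291, -0.485]
contact_force: [1.2, -1.2, -0.7]
grip_width: 0.0172
gripper_force: 39.2
```

Emit:
step_arm([
  [0, 0, 0, 0, 0, 0, 14],
  [0, 0, 0, 0, 0, 0, 14],
  [0, 0, 0, 0, 0, 0, 14],
])

```text
clock: 11.05
tcp_pos: [0.5308, 0.0495, 0.162]
orientation: [-3.059, -0.284, -0.483]
contact_force: [-0.3, -0.4, -1.2]
grip_width: 0.0169
gripper_force: 39.2
```

```bash
python3 - <<'E'
from h import *
from bench import r
o=r.get_obs();print(o["clock"],instage(o["tcp_pos"]),rel(o,Rtool(PS,TH),sp(0,.001,.075)),o["grip_width"],Rtool(PS,TH).T@o["contact_force"])
E
```

```text
11.05 [-0.00290355  0.00109152  0.11368011] (array([ 3.1,  0.2, 38.7]), array([-0.0022,  0.0054, -0.0021])) 0.016865317820305366 [-0.69962757  0.33312536  1.07846021]
```

Emit:
step_arm([
  [2, 0, 15, -0.001, 0.004, -0.001, 14],
  [2, 0, 35, -0.001, 0.004, -0.001, 14],
  [2, 0, 55, -0.001, 0.004, -0.001, 14],
  [2, 0, 66, -0.001, 0.004, -0.001, 14],
  [2, 0, 66, -0.001, 0.004, -0.001, 14],
  [2, 0, 66, -0.001, 0.004, -0.001, 14],
])

```text
clock: 11.65
tcp_pos: [0.5533, 0.0546, 0.1008]
orientation: [-3.058, -0.287, -0.492]
contact_force: [0.7, -0.3, -0.6]
grip_width: 0.0172
gripper_force: 39.2
```

```bash
python3 - <<'E'
from h import *
from bench import r
f=r.grab_frame("wrist");np.savez("w7.npz",**f)
T=[]
for k in range(6):
    r.grab_frame("wrist");o=r.get_obs();T.append(np.r_[instage(o["tcp_pos"])*1000,rel(o,Rtool(PS,TH),sp(0,0,0))[1]*1000,Rtool(PS,TH).T@o["contact_force"]])
print(o["clock"]);print(np.mean(T,0).round(2),np.std(T,0).round(2))
im=f["image"].astype(int)
for x in (190,200,215,225,395,405,420,432): print("col",x,[(y,)+tuple(im[y,x]) for y in range(228,330,6)])
for y in (262,272,282,296): print("row",y,[(x,int(im[y,x].mean())) for x in list(range(190,245,5))+list(range(385,450,5))])
E
```

```text
12.0
[ 3.00e-01  2.19e+00  4.88e+01 -1.58e+00 -1.70e+00  1.70e-01 -3.80e-01
 -4.00e-02  3.60e-01] [0.1  0.06 0.1  0.07 0.18 0.11 0.37 0.4  0.29]
col 190 [(228, np.int64(95), np.int64(101), np.int64(111)), (234, np.int64(107), np.int64(108), np.int64(116)), (240, np.int64(127), np.int64(124), np.int64(131)), (246, np.int64(193), np.int64(188), np.int64(198)), (252, np.int64(229), np.int64(228), np.int64(236)), (258, np.int64(231), np.int64(231), np.int64(240)), (264, np.int64(231), np.int64(231), np.int64(240)), (270, np.int64(227), np.int64(227), np.int64(237)), (276, np.int64(228), np.int64(228), np.int64(238)), (282, np.int64(228), np.int64(227), np.int64(237)), (288, np.int64(226), np.int64(226), np.int64(236)), (294, np.int64(226), np.int64(226), np.int64(237)), (300, np.int64(229), np.int64(229), np.int64(238)), (306, np.int64(229), np.int64(229), np.int64(238)), (312, np.int64(231), np.int64(230), np.int64(240)), (318, np.int64(176), np.int64(177), np.int64(195)), (324, np.int64(94), np.int64(99), np.int64(110))]
col 200 [(228, np.int64(95), np.int64(100), np.int64(111)), (234,
[... 6595 characters left out ...]
 (405, 107), (410, 110), (415, 114), (420, 116), (425, 216), (430, 227), (435, 227), (440, 227), (445, 101)]
row 282 [(190, 230), (195, 232), (200, 234), (205, 178), (210, 117), (215, 106), (220, 106), (225, 105), (230, 151), (235, 215), (240, 230), (385, 229), (390, 229), (395, 228), (400, 195), (405, 105), (410, 113), (415, 113), (420, 113), (425, 212), (430, 228), (435, 230), (440, 224), (445, 55)]
row 296 [(190, 230), (195, 231), (200, 231), (205, 235), (210, 103), (215, 102), (220, 103), (225, 104), (230, 111), (235, 201), (240, 230), (385, 229), (390, 229), (395, 229), (400, 137), (405, 102), (410, 232), (415, 232), (420, 233), (425, 205), (430, 214), (435, 216), (440, 195), (445, 55)]
```

```bash
cat >> h.py <<'E'
Rc=np.array([[-.001,-.951,-.309],[1,-.001,-.001],[0,-.309,.951]]);tc=np.array([.0791,-.0008,-.1409])
def tp(w,u,v,z):
    d=Rc@np.linalg.inv(w["mtx"])@np.array([u,v,1.]);return ((tc+d*(z-tc[2])/d[2])*1000)[:2].round(2)
def edge(p,x0,a,b,s):
    """half-height crossing of profile p between pixels a,b; s=+1 rising"""
    q=p[a-x0:b-x0]; h=(q.max()+q.min())/2; k=np.nonzero((q[:-1]-h)*(q[1:]-h)<=0)[0]; k=[i for i in k if (q[i+1]-q[i])*s>0][0]
    return a+k+(h-q[k])/(q[k+1]-q[k])
E
python3 - <<'E'
from h import *
w=load("w7.npz");g=w["image"].astype(float).mean(2)
for r0,r1,z,n in ((244,250,.0328,"plate"),(254,260,.0328,"plate"),(280,286,.010,"glass"),(292,298,.010,"glass")):
    p=g[r0:r1].mean(0);l=edge(p,0,222,243,1);R=edge(p,0,385,408,-1);m=(r0+r1-1)/2
    a,b=tp(w,l,m,z),tp(w,R,m,z);print(n,round(l,2),round(R,2),a,b,"mid y",(a+b)[1]/2,"len",b[1]-a[1])
for c0,c1 in ((245,262),(372,390)):
    p=g[:,c0:c1].mean(1);t=edge(p,0,230,246,1);m=(c0+c1-1)/2
    print("plate top",t,tp(w,m,t,.0328)); print([(y,int(p[y])) for y in range(262,332,2)])
E
```

```text
plate 232.38 402.26 [ 16.55 -41.52] [16.47 41.39] mid y -0.06500000000000128 len 82.91
plate 233.37 401.49 [ 11.32 -41.4 ] [11.23 41.38] mid y -0.00999999999999801 len 82.78
glass 230.45 400.52 [  8.02 -38.18] [ 7.95 36.26] mid y -0.9600000000000009 len 74.44
glass 231.38 399.57 [  2.2  -38.18] [ 2.12 36.24] mid y -0.9699999999999989 len 74.42
plate top 237.97133458646616 [ 20.93 -31.23]
[(262, 204), (264, 205), (266, 202), (268, 199), (270, 176), (272, 195), (274, 231), (276, 229), (278, 230), (280, 229), (282, 230), (284, 230), (286, 230), (288, 229), (290, 229), (292, 230), (294, 229), (296, 230), (298, 230), (300, 229), (302, 229), (304, 226), (306, 208), (308, 199), (310, 188), (312, 160), (314, 163), (316, 153), (318, 147), (320, 176), (322, 162), (324, 153), (326, 147), (328, 141), (330, 134)]
plate top 238.1055930568949 [20.8  30.55]
[(262, 207), (264, 207), (266, 203), (268, 199), (270, 176), (272, 194), (274, 229), (276, 229), (278, 229), (280, 229), (282, 228), (284, 228), (286, 228), (288, 227), (290, 227), (292, 229), (294, 228), (296, 228), (298, 227), (300, 228), (302, 228), (304, 228), (306, 226), (308, 219), (310, 211), (312, 179), (314, 178), (316, 171), (318, 164), (320, 191), (322, 187), (324, 175), (326, 171), (328, 165), (330, 159)]
```

Emit:
step_arm([
  [1.2, 1, 4, -0.0015, -0.0015, 0, 14],
  [1.2, 1, 8, -0.0015, -0.0015, 0, 14],
  [1.2, 1, 12, -0.0015, -0.0015, 0, 14],
  [1.2, 1, 14, -0.0015, -0.0015, 0, 14],
  [1.2, 1, 14, -0.0015, -0.0015, 0, 14],
])

```text
clock: 12.5
tcp_pos: [0.5586, 0.0553, 0.0872]
orientation: [-3.059, -0.288, -0.489]
contact_force: [-0.4, 0.5, -0.4]
grip_width: 0.0172
gripper_force: 39.2
```

```bash
cat > m.py <<'E'
from h import *
from bench import r
import sys
f=r.grab_frame("wrist");np.savez(sys.argv[1],**f)
T=[]
for k in range(6):
    r.grab_frame("wrist");o=r.get_obs();T.append(np.r_[instage(o["tcp_pos"])*1000,rel(o,Rtool(PS,TH),sp(0,0,0))[1]*1000,Rtool(PS,TH).T@o["contact_force"],Rtool(PS,TH).T@o["moment"]])
print(o["clock"],o["grip_width"]);print(np.mean(T,0).round(2).tolist())
E
python3 m.py w8.npz
```

```text
12.85 0.016989930314876653
[1.03, 1.47, 34.18, -0.4, 0.9, 0.47, -0.19, 0.04, 0.16, -0.0, -0.36, -0.01]
```

Now near contact; I'll approach in 1 mm steps.

Emit:
step_arm([
  [0, 0, 1, 0, 0, 0, 14],
  [0, 0, 2, 0, 0, 0, 14],
  [0, 0, 3, 0, 0, 0, 14],
  [0, 0, 4, 0, 0, 0, 14],
  [0, 0, 4, 0, 0, 0, 14],
])

```text
clock: 13.35
tcp_pos: [0.5601, 0.0554, 0.0838]
orientation: [-3.059, -0.288, -0.49]
contact_force: [0.0, -0.7, 0.2]
grip_width: 0.0174
gripper_force: 39.3
```

```bash
python3 m.py w9.npz
```

```text
13.7 0.017215903334509636
[0.98, 1.43, 30.16, -0.37, 1.0, 0.4, -0.3, 0.11, -0.39, -0.03, -0.4, 0.01]
```

Emit:
step_arm([
  [0, 0, 0.5, 0, 0, 0, 14],
  [0, 0, 1, 0, 0, 0, 14],
  [0, 0, 1.5, 0, 0, 0, 14],
  [0, 0, 1.5, 0, 0, 0, 14],
])

```text
clock: 14.1
tcp_pos: [0.5606, 0.0555, 0.0825]
orientation: [-3.059, -0.288, -0.491]
contact_force: [-0.3, -0.8, 1.5]
grip_width: 0.0177
gripper_force: 39.5
```

```bash
python3 m.py w10.npz; python3 - <<'E'
from h import *
w=load("w10.npz");g=w["image"].astype(float).mean(2)
for rr in range(225,322,6): print(rr,[int(g[rr,c]) for c in range(210,246,3)],[int(g[rr,c]) for c in range(388,424,3)])
E
```

```text
14.45 0.01734529608264902
[0.99, 1.42, 28.65, -0.35, 0.98, 0.38, -0.93, 0.01, -1.39, -0.05, -0.43, 0.0]
225 [101, 99, 100, 100, 102, 99, 100, 102, 101, 102, 103, 103] [104, 105, 105, 104, 104, 103, 104, 104, 103, 103, 103, 101]
231 [101, 102, 101, 101, 102, 102, 103, 102, 102, 102, 102, 103] [104, 103, 104, 103, 103, 104, 103, 104, 103, 103, 103, 100]
237 [103, 102, 104, 102, 104, 104, 104, 104, 103, 103, 104, 103] [104, 105, 105, 105, 104, 104, 104, 103, 104, 103, 104, 107]
243 [102, 102, 102, 101, 102, 101, 102, 103, 102, 102, 102, 102] [104, 104, 105, 104, 105, 105, 103, 105, 103, 104, 103, 131]
249 [103, 102, 103, 102, 102, 103, 102, 103, 103, 103, 104, 104] [103, 104, 104, 103, 103, 103, 104, 104, 104, 104, 103, 100]
255 [102, 102, 102, 103, 134, 202, 201, 202, 201, 203, 201, 202] [201, 201, 201, 201, 202, 199, 199, 182, 102, 103, 102, 103]
261 [103, 103, 103, 103, 113, 203, 203, 204, 203, 203, 203, 203] [203, 204, 204, 204, 204, 204, 204, 178, 103, 103, 102, 112]
267 [103, 104, 104, 104, 105, 207, 204, 205, 204, 205, 205, 205] [204, 204, 204, 204, 203, 203, 203, 158, 102, 105, 
[... 439 characters left out ...]
, 230, 231] [228, 228, 229, 228, 220, 203, 191, 104, 104, 104, 110, 112]
297 [105, 104, 103, 105, 104, 120, 208, 214, 230, 230, 230, 230] [229, 229, 229, 229, 213, 204, 177, 104, 105, 102, 110, 112]
303 [103, 102, 104, 103, 103, 101, 210, 212, 231, 230, 230, 230] [229, 228, 229, 229, 208, 204, 156, 105, 104, 101, 112, 113]
309 [105, 103, 105, 104, 104, 103, 198, 206, 230, 229, 229, 229] [227, 227, 227, 227, 200, 198, 118, 104, 104, 152, 232, 222]
315 [100, 101, 101, 102, 100, 98, 186, 207, 228, 229, 229, 229] [228, 228, 229, 228, 203, 203, 112, 102, 101, 184, 230, 229]
321 [102, 102, 103, 102, 101, 102, 167, 207, 228, 229, 229, 229] [227, 227, 227, 225, 200, 199, 98, 102, 101, 226, 230, 230]
```

```bash
python3 - <<'E'
from h import *
w=load("w10.npz");g=w["image"].astype(float).mean(2)
for c0,c1 in ((236,256),(376,396)):
    p=g[:,c0:c1].mean(1);t=edge(p,0,242,258,1);m=(c0+c1-1)/2
    print([(y,int(p[y])) for y in range(262,280)])
    for gz in (.010,.012):
        print("plate x",tp(w,m,t,gz+.004)[0]-20,"glass",tp(w,m,271.5,gz)[0]-13)
fine=lambda r,a,b:[int(x) for x in g[r-3:r+4,a:b].mean(0)]
print(fine(282,220,236));print(fine(282,396,412))
E
```

```text
[(262, 201), (263, 201), (264, 202), (265, 204), (266, 205), (267, 205), (268, 200), (269, 180), (270, 174), (271, 175), (272, 192), (273, 225), (274, 229), (275, 228), (276, 228), (277, 228), (278, 228), (279, 228)]
plate x 0.16000000000000014 glass 0.2400000000000002
plate x -0.6000000000000014 glass -0.6300000000000008
[(262, 203), (263, 201), (264, 201), (265, 201), (266, 202), (267, 204), (268, 198), (269, 180), (270, 171), (271, 172), (272, 191), (273, 223), (274, 228), (275, 227), (276, 227), (277, 227), (278, 228), (279, 229)]
plate x 0.030000000000001137 glass 0.17999999999999972
plate x -0.7300000000000004 glass -0.6899999999999995
[102, 102, 102, 102, 128, 177, 199, 203, 202, 203, 213, 226, 229, 228, 228, 228]
[228, 228, 228, 229, 226, 216, 206, 204, 204, 204, 203, 185, 137, 106, 102, 103]
```

Centred to about 0.3 mm and just touching. Now I'll press in about 4.5 mm.

Emit:
step_arm([
  [0, 0, 0.7, 0, 0, 0, 14],
  [0, 0, 1.4, 0, 0, 0, 14],
  [0, 0, 2.1, 0, 0, 0, 14],
  [0, 0, 2.8, 0, 0, 0, 14],
  [0, 0, 3.5, 0, 0, 0, 14],
  [0, 0, 4.2, 0, 0, 0, 14],
  [0, 0, 4.5, 0, 0, 0, 14],
  [0, 0, 4.5, 0, 0, 0, 14],
])

```text
clock: 15.25
tcp_pos: [0.5619, 0.0558, 0.0783]
orientation: [-3.059, -0.288, -0.491]
contact_force: [-2.3, 0.2, 4.1]
grip_width: 0.0176
gripper_force: 39.9
```

```bash
python3 m.py w11.npz; python3 - <<'E'
from h import *
w=load("w11.npz");g=w["image"].astype(float).mean(2)
for c0,c1 in ((236,256),(376,396)):
    p=g[:,c0:c1].mean(1);print(edge(p,0,240,262,1),[(y,int(p[y])) for y in range(264,280)])
fine=lambda r,a,b:[int(x) for x in g[r-3:r+4,a:b].mean(0)]
print(fine(282,220,236));print(fine(282,396,412))
# plate plane in depth, strip upslope of the glass, and glass ends vs deck
def pl(u0,u1,v0,v1):
    P=np.array([instage(dpt(w,u,v)) for v in range(v0,v1) for u in range(u0,u1)])*1000;return P.mean(0).round(1)
print("plate strip",pl(235,400,257,265),"deck",pl(235,400,225,240),"glass L",pl(233,248,276,286),pl(233,248,300,310),"R",pl(384,398,276,286),pl(384,398,300,310))
E
```

```text
15.6 0.016949251296297724
[0.99, 1.42, 24.17, -0.32, 0.97, 0.42, -1.3, 0.5, -4.34, -0.06, -0.55, 0.02]
253.2836611195159 [(264, 201), (265, 204), (266, 205), (267, 205), (268, 199), (269, 181), (270, 174), (271, 175), (272, 192), (273, 225), (274, 229), (275, 228), (276, 227), (277, 228), (278, 228), (279, 228)]
253.44156591824986 [(264, 200), (265, 201), (266, 202), (267, 203), (268, 198), (269, 179), (270, 171), (271, 172), (272, 190), (273, 223), (274, 228), (275, 227), (276, 227), (277, 227), (278, 228), (279, 229)]
[102, 103, 102, 103, 128, 178, 199, 203, 202, 203, 213, 226, 228, 228, 228, 228]
[228, 228, 228, 228, 226, 215, 206, 204, 204, 204, 203, 185, 138, 107, 102, 103]
plate strip [16.5  1.5  8.8] deck [26.7  1.5 -1. ] glass L [ 8.4 35.6 12.4] [-2.4 35.9 14.4] R [  8.4 -31.   12.4] [ -3.4 -31.7  12.5]
```

```bash
python3 - <<'E'
from bench import r
print(r.hand_in())
E
```

```text
the job is handed in; nothing more can be done
None
```

I swung the clip aside to about 1.7 rad. The slide is flush on the plate, lengthwise and centred to about 0.3 mm, with the plate pressed in about 4 mm (4.3 N) and the holder still gripped. I handed the job in at about 16 s; no verdict came back.

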